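Strip a sample rack: guide plate off its dowels to the drying stand

ROBOT

A 7-joint arm with a two-finger parallel gripper is mounted at the origin on the work surface. World frame = base frame: x ahead of the robot, y to its left, z up, the work surface at z = 0. Lengths are in m, angles in rad, forces in N, time in s.
With the tool pointing down it reaches from about 0.425 to 0.925 m from the base axis. Payload 6.8 kg.
Tool frame: the origin (TCP) lies at the very end of the fingers, on their centre line; the grasp point (between the pads) lies 19 mm behind it; z points along the fingers, y is the line along which they close (so a half turn about z gives the same grasp; the last joint's range is limited). The gripper opens to 85 mm and grips with 20 to 120 N. Pads are 22 mm wide; open, the fingers measure 114 mm over their backs; the gripper's body (76 mm by 85 mm) begins 54 mm behind the grasp point. The pads swing forward as they close: fully open they stand 13 mm farther back than shut.
Start: joints at [-1.321, 0.477, 0.022, 1.555, -0.011, 1.109, -0.083], TCP at [0.236, 0.632, 0.231] pointing down, gripper open.
Joint ranges: [-2.96, 2.96], [-0.34, 2.1], [-1.41, 1.46], [0.24, 2.44], [-1.37, 4.51], [0.17, 1.92], [-2.96, 2.96]. Speed limits (rad/s): [2.39, 2.39, 3.14, 3.14, 3.14, 3.14, 3.14].

INTERFACE

Orientations are given as a unit quaternion [w, x, y, z].
In Python, from station import bot gives the robot as it stands.
- The arm moves only by the tool nudge_tcp, called after ">>>" as name(argument=value, ...), one argument or row to a line, values as JSON. Schema: {"type":"object","properties":{"motion":{"type":"array","items":{"type":"number"},"minItems":5,"maxItems":100},"grip_force":{"type":"number"},"only":{"type":"string"},"quiet":{"type":"boolean"},"lines":{"type":"string"}},"required":["motion"],"additionalProperties":false}. motion is one flat list of numbers that holds 1 to 20 rows one after another, with no inner brackets; each row has 5 numbers: dx, dy, dz in shares of the most that a row can go, 1 being 50 mm, then a turn about the tool's z in units of 0.25 rad, then the opening from 0.0 (shut) to 1.0 (fully open); each row shifts and turns the commanded pose from where the row before left it, along the tool's axes as they then stand; what a row does not reach is not made up. A row lasts 1/10 s, in which the tool goes at most 0.05 m and 0.15 rad, less where a joint would pass 70% of its speed; a pose out of reach is approached as far as the arm can. The fingers move at their own pace and stop on an object; grip_force is the grip in N (left out, the last holds). Time passes only in rows, so rows that do not move let the fingers close. The tool returns the time, the measured TCP pose, the force, the opening and the grip force at its end. only (a regular expression) keeps the lines of the reply that match it, lines (a string "A,B") keeps lines A to B, and quiet returns only ok. Input that does not fit is refused with a message, and nothing moves.
- bot.get_obs(): the state, without advancing time (a new reading comes with each control period).
- bot.read_camera(name): name is "side" or "top"; returns the picture (480x640x3 uint8, blue, green, red); there is no depth.
- bot.camera_info(name): a dict with "vertical_fov" (degrees; the focal length in pixels is half the picture's height over the tangent of half this angle, whatever the lens; pixels are square), "cx", "cy" (the principal point, pixels), "view" (4x4, takes a point from world to camera coordinates). Camera axes: x right, y up, looking along -z (the intrinsics and any distortion apply to the point x, -y, -z); pixel columns grow to the right and rows downward; lengths in m; the calibration is good to about 2 mm. A picture is of the moment at which its call begins. camera_info takes no time and is no camera call.
- bot.hand_in(): hands the job in; it is judged then, once.
The state is a dict: "t": time; "q": joint angles; "joint_vel": joint speeds; "joint_torque": joint torques, N m; "eef_pos": TCP position; "tool_rot": TCP orientation; "contact_force": force on the tool from outside, world axes, zero at the start; "torque": the same for the moment, N m; "gripper_width": opening from 0.0 (shut) to 1.0 (fully open); "grasp_force": force on a finger pad.
Only numpy, scipy, OpenCV 4.12 (cv2) and the standard library are available. Lean on these libraries where they do the work, as an engineer would, in place of code of your own. Each camera call takes 0.05 s, during which the arm holds its last target. There are 200 camera calls.

TASK

Clear the sample rack for washing: take the capped tube out and stand it in the white pot, then lift the guide plate straight up off its two dowels, keeping it level until it is clear, and lay it flat on the sloping face of the drying stand, rib upwards, long side along the ledge, between the side rails and with its lower edge against the ledge. Let nothing fall or flop, leave the short open vial standing in the rack base, and do not shift the rack base, the pot or the other things on the table.

Things in the scene. Friction and masses are not known exactly. Their poses are not given: they have to be found in the camera images.
- base: Loose blue rack base, 1.6 kg: block 130 (x) x 184 (y) x 20 mm; origin at centre of underside, z up. Tube sockets 16 wide, 12 deep (floor at z = 8) at x +-36, y +-16 and +-48. Rests and shoulders carry the guide plate's underside at z = 50; two steel dowels 10 mm thick at x 0, y +-66, tips at z = 86.
- plate: Loose blue guide plate, about 0.22 kg, on the base over the dowels: 116 (x) x 160 (y) x 6 mm; origin at centre of underside, axes parallel to the base's at the start. Tube holes 18 mm; 12 mm dowel holes in 24 mm square bosses, top at z = 20. Central grip rib 12 thick (x), 70 long (y), from z = 6 to 44. Same when turned half round.
- capped_tube: Loose clear tube with a wide cap, in one of two corner sockets (x 36, y 48 or x -36, y -48 of the base) and through the plate: 14 mm thick, 90 long; cap 22 mm wide, from 62 to 90 mm above the bottom (14 to 42 above the plate's top), too wide for the plate's hole. Origin at centre of bottom, z towards the cap. About 30 g.
- vial: Loose short white vial without cap (dark mouth), in the other of those two sockets and through the plate: 14 mm thick all the way, 70 long, standing 22 mm above the plate's top. Origin at centre of bottom, z up. It stays in the base; the plate passes up over it.
- pot: Loose white ceramic pot, round, open at the top, 0.35 kg: rim 72 mm in outer diameter, wall 4 mm, narrowing somewhat to the foot, 70 mm tall, floor about 5 mm thick. Origin at the centre of its underside, z up. A tube put in it leans against the wall.
- stand: Fixed steel drying stand, foot 150 (its x) x 200 (its y) mm; origin at the centre of its underside, z up. Its sloping face rises towards its +x, and is lowest on its -x side, which looks roughly towards the robot.
- face: Sloping face of the stand, 30 degrees from level, 130 x 192 mm. Origin in its surface, 72 mm above the table; x up the slope, y along the ledge, z outward normal. Ledge's inner side at x = -58, 16 mm high; side rails' inner sides at y = +-86, 14 mm high. A plate fully home has its origin here (+-6 mm in y). It may stick on the slope, not slide.
- bottle: Bystander: loose clear bottle with a blue cap, 60 mm in diameter, 190 mm tall, beyond the rack and to one side. Origin at the centre of its underside.
- carton: Bystander: loose cardboard carton 70 x 90 x 55 mm, beyond the rack and to one side. Origin at the centre of its underside.
- marker_cup: Bystander: loose grey cup with two markers, 52 mm in diameter, 100 mm tall in all, between the robot and the work. Origin at the centre of its underside.
- jar: Bystander: loose small closed white jar, 48 mm in diameter, 60 mm tall, between the robot and the work. Origin at the centre of its underside.

How it is judged:
On the way, in this order (a step that is already met when the one before it is completed fails the run):
1. the capped tube is in the pot and let go, the plate still on its rests (z of capped_tube in the frame of pot below 0.035 m and horizontal distance between capped_tube and pot below 0.035 m and contact force between the fingers and capped_tube below 0.05 N and z of plate in the frame of base below 0.055 m), for 0.1 s.
2. the plate is clear of the dowels, level and still over the base (z of plate in the frame of base above 0.088 m and horizontal distance between plate and base below 0.03 m and angle between plate's own z axis and vertical below 0.14 rad), for 0.04 s.
At the end, for the whole second after the job is handed in: Plate at rest flat on the slope (3.5 deg, 5 mm), long side along the ledge (6 deg), lower edge within 8 mm of the ledge, between the rails; capped tube in the pot; vial standing in its socket; base within 20 mm, upright pot within 30 mm of their starts (x of plate in the frame of face between -0.008 and 0.008 m and y of plate in the frame of face between -0.012 and 0.012 m and z of plate in the frame of face between -0.004 and 0.005 m and angle between the z axis of plate and the z axis of face, either way round below 0.06 rad and angle between the y axis of plate and the y axis of face, either way round below 0.1 rad and linear speed of plate below 0.02 m/s and z of capped_tube in the frame of pot below 0.035 m and horizontal distance between capped_tube and pot below 0.035 m and z of vial in the frame of base below 0.018 m and angle between vial's own z axis and vertical below 0.35 rad and distance of base from where it was at the start of the episode below 0.02 m and distance of pot from where it was at the start of the episode below 0.03 m and angle between pot's own z axis and vertical below 0.1 rad); the robot touches nothing.
It fails at once if the plate is tilted more than 8 degrees while still on the dowels (angle between plate's own z axis and vertical above 0.14 rad and z of plate in the frame of base below 0.086 m and horizontal distance between plate and base below 0.03 m).
It fails at once if the plate falls or flops: it moves faster than 0.3 m/s with no finger on it (linear speed of plate above 0.3 m/s and contact force between the fingers and plate below 0.01 N).
It fails at once if the capped tube is dropped: it moves faster than 0.8 m/s with no finger on it (linear speed of capped_tube above 0.8 m/s and contact force between the fingers and capped_tube below 0.01 N).
It fails at once if the vial is tipped or taken out of the base, or the base is dragged or lifted more than 20 mm (angle between vial's own z axis and vertical above 0.5 rad or z of vial in the frame of base above 0.035 m or distance of base from where it was at the start of the episode above 0.02 m).
It fails at once if the pot is tipped, or the pot, bottle, carton, marker cup or jar is shifted more than 30 mm (distance of any of pot, bottle, carton, marker_cup, jar from where it was at the start of the episode above 0.03 m or angle between pot's own z axis and vertical above 0.4 rad).
It also fails if it takes over 58 s, if anything falls off the work surface, if the arm or the gripper's body presses on something with over 40 N, if the wrist force passes 120 N, or if a joint passes its speed limit or range.

## Working session

There is one attempt and no reset: what is moved stays moved. The work goes in short steps, Python scripts to look and compute and a tool call to move; the robot and the scene stay as the last step left them, time stands still between calls to the robot, and variables do not carry over. Pictures are saved under pics/ and viewed, at most 10 in all, crops included, and the job is handed in when it is done.

```bash
ls; mkdir -p pics; python3 - <<'E'
from station import bot
import cv2
for n in("side","top"):
    print(n,bot.camera_info(n)); cv2.imwrite(f"pics/{n}0.png",bot.read_camera(n))
print(bot.get_obs())
E
```

```text
pics
station.py
side {'vertical_fov': 56.04931356874384, 'cx': 319.22856585935307, 'cy': 232.54353719642518, 'view': array([[-0.97054316, -0.23977742, -0.02351085,  0.56221539],
       [ 0.11362424, -0.5415862 ,  0.83293092, -0.12322533],
       [-0.21245118,  0.80572401,  0.55287731, -0.67611775],
       [ 0.        ,  0.        ,  0.        ,  1.        ]])}
top {'vertical_fov': 45.29108946401349, 'cx': 317.91595418516323, 'cy': 250.52640699344903, 'view': array([[-0.0178288 , -0.99983809, -0.00243583,  0.01193457],
       [ 0.9775407 , -0.01794276,  0.20998152, -0.5585984 ],
       [-0.20999123,  0.0013626 ,  0.97770232, -1.08686118],
       [ 0.        ,  0.        ,  0.        ,  1.        ]])}
{'t': 0.1, 'q': array([-1.32110315,  0.47774043,  0.0223552 ,  1.55633355, -0.01150701,
        1.10931453, -0.0831052 ]), 'joint_vel': array([ 2.81262890e-04, -2.42328473e-03,  5.25919762e-04, -1.39618186e-03,
        1.45564276e-03, -4.66734940e-05, -1.67867458e-03]), 'joint_torque': array([ 4.49601357e-03, -5.97759569e+01,  1.61367472e+00, -2.81955707e+01,
        1.28245982e-02,  5.06257304e-03,  1.75290370e-05]), 'eef_pos': array([0.23621997, 0.63175053, 0.23041581]), 'tool_rot': array([-8.82249663e-05,  1.77943451e-01,  9.84040361e-01, -8.29089415e-04]), 'contact_force': array([ 0.22164531, -0.50246049,  0.36187193]), 'torque': array([-0.01017122,  0.06156578,  0.01676745]), 'grasp_force': 0.0, 'gripper_width': 1.00048898212815}
```

View pics/top0.png

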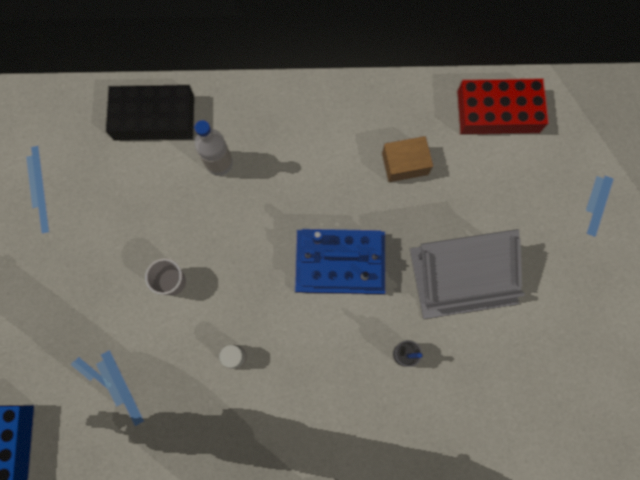

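View pics/side0.png

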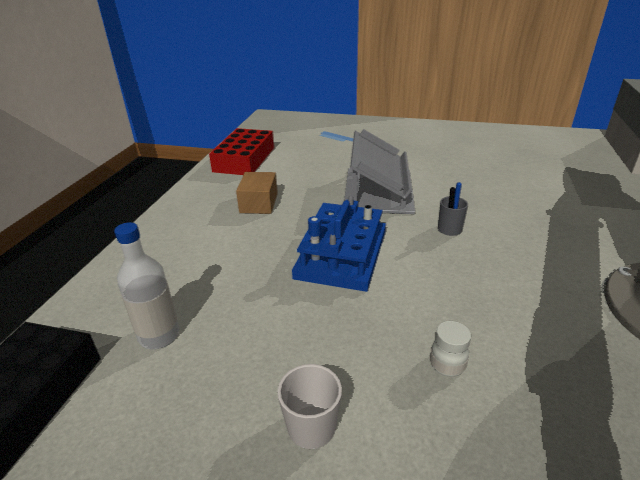

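```bash
python3 - <<'E'
import cv2,numpy as np
a=cv2.imread("pics/top0.png")[215:310,280:400];b=cv2.imread("pics/side0.png")[180:300,280:420]
a=cv2.resize(a,(800,600)[:1]*1+(0,) if 0 else (400,317),interpolation=cv2.INTER_CUBIC)
b=cv2.resize(b,(400,343),interpolation=cv2.INTER_CUBIC)
c=np.zeros((343,800,3),np.uint8);c[:317,:400]=a;c[:,400:]=b
cv2.imwrite("pics/crop0.png",c)
E
```

```text
(no output)
```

View pics/crop0.png

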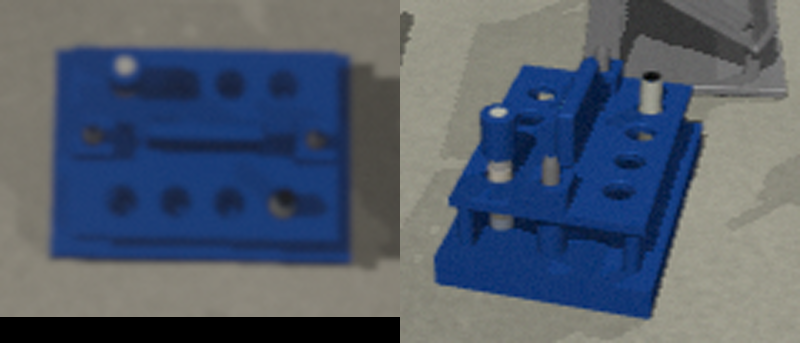

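The capped tube (blue cap, white spot on top) stands at the far-left socket: top ≈(317,235), side ≈(314,219). The vial (white, dark mouth) is at the near-right one: top ≈(365,276), side ≈(368,207). The pot is at top (165,277), and the stand is yawed a few degrees at about top (470,270).

```bash
cat > h.py <<'E'
import numpy as np,cv2,sys
from station import bot
def ray(n,u,v):
    c=bot.camera_info(n);f=240/np.tan(np.radians(c["vertical_fov"]/2));V=c["view"]
    d=V[:3,:3].T@np.array([(u-c["cx"])/f,-(v-c["cy"])/f,-1]);return -V[:3,:3].T@V[:3,3],d/np.linalg.norm(d)
def plane(n,u,v,z):
    o,d=ray(n,u,v);return o+d*(z-o[2])/d[2]
def tri(pt,ps):
    (a,d),(b,e)=ray("top",*pt),ray("side",*ps)
    s,t=np.linalg.lstsq(np.c_[d,-e],b-a,rcond=None)[0]
    return (a+s*d+b+t*e)/2,np.linalg.norm(a+s*d-b-t*e)
def proj(n,p):
    c=bot.camera_info(n);f=240/np.tan(np.radians(c["vertical_fov"]/2));q=c["view"]@np.r_[p,1]
    return c["cx"]+f*q[0]/-q[2],c["cy"]-f*q[1]/-q[2]
def blob(m,box):  # centroid, rect of largest contour of mask in box x0,y0,x1,y1
    x0,y0,x1,y1=box;k=np.zeros(m.shape,np.uint8);k[y0:y1,x0:x1]=m[y0:y1,x0:x1]*255
    c=max(cv2.findContours(k,cv2.RETR_EXTERNAL,cv2.CHAIN_APPROX_NONE)[0],key=cv2.contourArea);return c
E
python3 - <<'E'
from h import *
np.set_printoptions(precision=4,suppress=True)
T=cv2.imread("pics/top0.png").astype(int);S=cv2.imread("pics/side0.png").astype(int)
def cen(I,box,bright):
    x0,y0,x1,y1=box;a=I[y0:y1,x0:x1]; w=np.clip(a[...,2]-bright,0,None); yy,xx=np.mgrid[y0:y1,x0:x1]
    return (xx*w).sum()/w.sum(),(yy*w).sum()/w.sum()
print("captop",(pt:=cen(T,(312,230,323,239),90)),(ps:=cen(S,(308,215,320,223),100)),tri(pt,ps))
# vial mouth, dowels by hand
for n,a,b in[("vialmouth",(365.3,275.6),(368,207)),("dowL",(308,255.5),(332.5,235.5)),("dowR",(375,256.3),(351.2,200.5))]: print(n,tri(a,b))
# blue base
m=(T[...,0]-T[...,2]>60); c=blob(m,(280,210,400,310)); r=cv2.minAreaRect(c);print("blue top",r)
for p in cv2.boxPoints(r): print(p,plane("top",*p,.02))
# pot rim
hs=cv2.cvtColor(T.astype(np.uint8),cv2.COLOR_BGR2HSV)
print(T[277,148],T[277,165],T[260,165],T[277,135],T[300,165],"stand",T[265,470],T[330,470])
sb=cv2.imread("pics/side0.png")
s=np.zeros((600,800,3),np.uint8)
s[:300,:400]=cv2.resize(T[220:325,400:540].astype(np.uint8),(400,300),interpolation=cv2.INTER_CUBIC)
s[:300,400:]=cv2.resize(sb[120:225,330:470],(400,300),interpolation=cv2.INTER_CUBIC)
s[300:,:400]=cv2.resize(T[240:315,115:215].astype(np.uint8),(400,300),interpolation=cv2.INTER_CUBIC)
s[300:,400:]=cv2.resize(sb[350:455,240:380],(400,300),interpolation=cv2.INTER_CUBIC)
cv2.imwrite("pics/crop1.png",s)
E
```

```text
captop (np.float64(317.05289052890527), np.float64(234.15744157441574)) (np.float64(312.8044822256569), np.float64(217.7272024729521)) (array([0.5848, 0.0032, 0.0989]), np.float64(0.004329518111108638))
vialmouth (array([ 0.5063, -0.0894,  0.0755]), np.float64(0.005068682732852452))
dowL (array([0.5472, 0.0216, 0.0808]), np.float64(0.0052534278492437966))
dowR (array([ 0.5427, -0.1099,  0.0739]), np.float64(0.001359988728011925))
blue top ((339.5, 261.0), (62.0, 87.0), 90.0)
[296. 230.] [0.6116 0.0465 0.02  ]
[383. 230.] [ 0.6083 -0.1342  0.02  ]
[383. 292.] [ 0.4786 -0.1288  0.02  ]
[296. 292.] [0.4818 0.0478 0.02  ]
[82 85 90] [83 86 92] [113 118 123] [119 131 135] [122 134 138] stand [102 102 105] [122 134 138]
```

View pics/crop1.png

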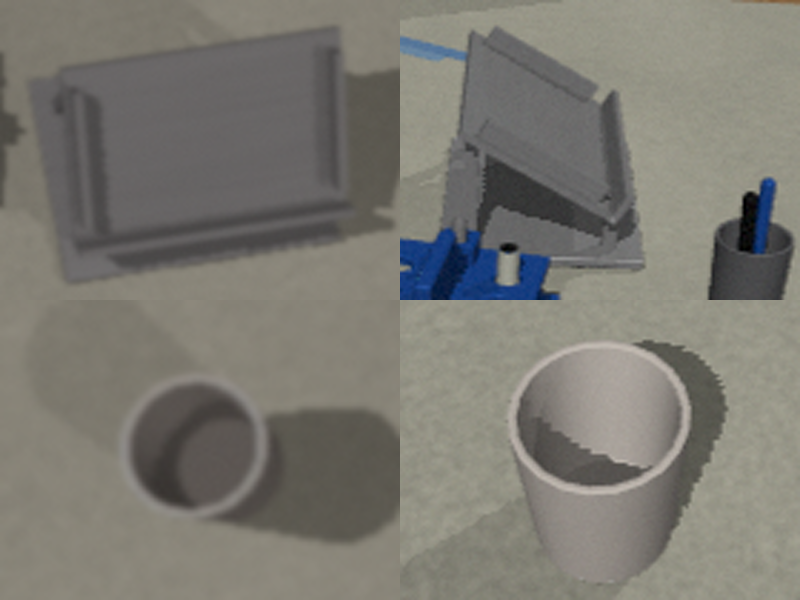

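```bash
python3 - <<'E'
from h import *
np.set_printoptions(precision=4,suppress=True)
k=2.857
t=lambda x,y:(400+x/k,220+y/k); s=lambda x,y:(330+(x-400)/k,120+y/k)
P={}
for n,a,b in[("hiN",(62,68),(462,143)),("hiF",(338,28),(472,35)),("loN",(77,245),(615,218)),("loF",(348,212),(607,95)),("footlo",(68,282),(643,267))]:
    P[n],g=tri(t(*a),s(*b)); print(n,P[n],g)
print(np.linalg.norm(P["hiN"]-P["hiF"]),np.linalg.norm(P["loN"]-P["loF"]),np.linalg.norm(P["hiN"]-P["loN"]),np.linalg.norm(P["hiF"]-P["loF"]))
print("pot",tri((163.75,276.75),(310,391.3)))
# foot corners on table plane from top
for p in[(32,82),(68,282)]:print("foot",plane("top",*t(*p),.008))
for n in("top","side"):
    T=cv2.imread(f"pics/{n}0.png"); print(n,ray(n,320,240)[0])
# pot rim ellipse top: bright threshold
T=cv2.imread("pics/top0.png").astype(int)
m=(T.sum(2)>0)&(T[...,2]-T[...,0]<13)&(T[...,1]-T[...,0]<9); c=blob(m,(130,245,195,310));print("pot ell",cv2.fitEllipse(c))
# base edges: line fits of blue contour
m=(T[...,0]-T[...,2]>40); c=blob(m,(270,205,400,310))[:,0].astype(float)
x0,y0=c.min(0);x1,y1=c.max(0);print(x0,y0,x1,y1)
for nm,sel in[("near",(c[:,1]>y1-4)&(c[:,0]>x0+8)&(c[:,0]<x1-8)),("far",(c[:,1]<y0+4)&(c[:,0]>x0+8)&(c[:,0]<x1-8)),("left",(c[:,0]<x0+4)&(c[:,1]>y0+8)&(c[:,1]<y1-8)),("right",(c[:,0]>x1-4)&(c[:,1]>y0+8)&(c[:,1]<y1-8))]:
    l=cv2.fitLine(c[sel].astype(np.float32),cv2.DIST_HUBER,0,.01,.01).ravel()
    a=plane("top",*(l[2:]-25*l[:2]),.02);b=plane("top",*(l[2:]+25*l[:2]),.02);print(nm,l,a,b,np.degrees(np.arctan2(*(b-a)[1::-1])))
E
```

```text
hiN [ 0.5602 -0.1994  0.0927] 0.0019936923170688478
hiF [ 0.5848 -0.3866  0.0989] 0.0013523869502730472
loN [ 0.4484 -0.2132  0.0369] 0.002479080726524955
loF [ 0.4692 -0.3997  0.0492] 0.007878141683033541
footlo [ 0.4257 -0.2124 -0.0007] 0.0013590178741505145
0.1889095959198748 0.18803891014901747 0.1256979722830699 0.12655066803393614
pot (array([0.5116, 0.3059, 0.0642]), np.float64(0.0022113834682116434))
foot [ 0.5701 -0.1927  0.008 ]
foot [ 0.4242 -0.2107  0.008 ]
top [0.318  0.0034 1.18  ]
side [0.416  0.6128 0.4897]
pot ell ((167.54376220703125, 278.1624450683594), (34.64015579223633, 48.76979446411133), 107.2651596069336)
295.0 229.0 384.0 293.0
near [  0.9996   0.0279 337.4    291.9   ] [0.4829 0.0145 0.02  ] [ 0.4782 -0.0869  0.02  ] -92.64974368135854
far [  0.9999   0.0109 338.6    230.    ] [0.6115 0.01   0.02  ] [ 0.6085 -0.0939  0.02  ] -91.70044688767265
left [  0.0293  -0.9996 296.4    261.4   ] [0.4934 0.0484 0.02  ] [0.5979 0.0443 0.02  ] -2.221591481787305
right [ -0.   -1.  383.  266.3] [ 0.4801 -0.1289  0.02  ] [ 0.5842 -0.1332  0.02  ] -2.382100980096337
```

```bash
python3 - <<'E'
from h import *
np.set_printoptions(precision=4,suppress=True)
y=np.radians(-2.2);R=np.array([[np.cos(y),-np.sin(y),0],[np.sin(y),np.cos(y),0],[0,0,1]])
B=np.array([.545,-.043,0])
for nm,p,o in[("cap",(.036,.048,.098),"317.1,234.2|312.8,217.7"),("vial",(-.036,-.048,.078),"365.3,275.6|368,207"),("dL",(0,.066,.086),"308,255.5|332.5,235.5"),("dR",(0,-.066,.086),"375,256.3|351.2,200.5")]:
    q=B+R@p;print(nm,q,proj("top",q),proj("side",q),o)
q=[.5116,.3059,.07];print("pot",proj("top",q),proj("side",q),"163.75,276.75|310,391.3")
y=np.radians(7);c,s=np.cos(y),np.sin(y)
F=np.array([[c*.866,-s,-.5*c],[s*.866,c,-.5*s],[.5,0,.866]]);O=np.array([.5165,-.300,.072])
k=2.857
for nm,p in[("hiN",(.065,.096,0)),("hiF",(.065,-.096,0)),("loN surf",(-.065,.096,0)),("loN ledgetop",(-.065,.096,.016)),("loF surf",(-.065,-.096,0)),("loF ledgetop",(-.065,-.096,.016))]:
    q=O+F@p;a=proj("top",q);b=proj("side",q);print(nm,q,"topcrop",(a[0]-400)*k,(a[1]-220)*k,"sidecrop",(b[0]-330)*k+400,(b[1]-120)*k)
E
```

```text
cap [0.5828 0.0036 0.098 ] (np.float64(316.73942848656407), np.float64(234.1779927428527)) (np.float64(315.22500459944064), np.float64(218.77505054906388)) 317.1,234.2|312.8,217.7
vial [ 0.5072 -0.0896  0.078 ] (np.float64(365.4270284987354), np.float64(273.60454204318717)) (np.float64(368.93690483812065), np.float64(205.98118410800336)) 365.3,275.6|368,207
dL [0.5475 0.023  0.086 ] (np.float64(307.11563604305076), np.float64(253.4680365153806)) (np.float64(333.682631087471), np.float64(233.66726948159564)) 308,255.5|332.5,235.5
dR [ 0.5425 -0.109   0.086 ] (np.float64(375.08441638751515), np.float64(254.80274268495043)) (np.float64(351.66944929924693), np.float64(195.10336604707103)) 375,256.3|351.2,200.5
pot (np.float64(162.92958369934823), np.float64(275.7154339971158)) (np.float64(310.8282197584459), np.float64(388.1846730224586)) 163.75,276.75|310,391.3
hiN [ 0.5607 -0.1979  0.1045] topcrop 62.84937847860272 64.89621538396264 sidecrop 459.78081756410785 128.09068982583491
hiF [ 0.5841 -0.3884  0.1045] topcrop 343.51047880168016 25.994428688960426 sidecrop 474.2351603610933 27.92031415803577
loN surf [ 0.4489 -0.2116  0.0395] topcrop 75.23548925654146 242.04921511059047 sidecrop 616.0742515788453 216.15212619427933
loN ledgetop [ 0.441  -0.2126  0.0534] topcrop 80.99254980875398 251.18569104662637 sidecrop 629.153740271824 199.38102431221816
loF surf [ 0.4723 -0.4021  0.0395] topcrop 346.0358170026942 203.7081481452442 sidecrop 607.2481797621409 105.1996296317881
loF ledgetop [ 0.4644 -0.4031  0.0534] topcrop 355.40346562077934 212.28797347952545 sidecrop 618.3195116349776 90.02515674429246
```

The rows are not in the units I measure in: shifts go in shares of 50 mm and turns go in units of 0.25 rad. I convert before sending: -0.0384 m is -0.768, -0.023 m is -0.46, -0.1 rad is -0.4.

>>> nudge_tcp(
  motion=[0,0,0,-0.4,1,0,0,0,-0.4,1,0,0,0,-0.48,1,-0.46,-0.768,0,0,1,-0.46,-0.768,0,0,1,-0.46,-0.768,0,0,1,-0.46,-0.768,0,0,1,-0.46,-0.768,0,0,1,-0.46,-0.768,0,0,1,-0.46,-0.768,0,0,1,-0.46,-0.768,0,0,1,-0.46,-0.768,0,0,1,-0.46,-0.768,0,0,1,-0.46,-0.768,0,0,1,-0.46,-0.768,0,0,1,-0.46,-0.768,0,0,1,-0.46,-0.768,0,0,1,-0.46,-0.768,0,0,1,-0.46,-0.768,0,0,1],
  grip_force=30,
)

```text
t: 2.0
eef_pos: [0.5813, 0.0028, 0.231]
tool_rot: [-0.0, 0.019, 1.0, 0.0]
contact_force: [-0.1, 1.1, 1.0]
gripper_width: 1.001
grasp_force: 0.0
```

```bash
cat >> h.py <<'E'
def delta(target,yaw=None):
    o=bot.get_obs();w,x,y,z=o["tool_rot"]
    from scipy.spatial.transform import Rotation as Ro
    R=Ro.from_quat([x,y,z,w]).as_matrix();ty=np.degrees(np.arctan2(-R[0,1],R[1,1]))
    print("pos",o["eef_pos"].round(4),"toolyaw",ty.round(2),"tilt",np.degrees(np.arccos(-R[2,2])).round(2),"d_tool",(R.T@(np.array(target)-o["eef_pos"])).round(4),"F",o["contact_force"].round(2),"w",o["gripper_width"],"g",o["grasp_force"],"q7",o["q"][6].round(2),"t",o["t"])
    if yaw is not None: print("turn",-np.radians((yaw-ty+90)%180-90).round(4))
E
python3 -c "
from h import *
delta((.583,.0035,.068),-2.2)"
```

```text
pos [0.5813 0.0028 0.231 ] toolyaw -2.15 tilt 0.03 d_tool [-0.0018  0.0008  0.163 ] F [-0.07  1.13  1.03] w 1.0008190404347066 g 0.0 q7 1.52 t 2.0
turn 0.0008
```

>>> nudge_tcp(
  motion=[-0.04,0,0.8,0,1,0,0,0.8,0,1,0,0,0.8,0,1,0,0,0.6,0,1,0,0,0.24,0,1,0,0,0,0,0.6,0,0,0,0,0.4,0,0,0,0,0.2,0,0,0,0,0.2,0,0,0,0,0.2,0,0,0,0,0.1,0,0,0,0,0,0,0,0,0,0,0,0,0,0,0],
  grip_force=30,
)

```text
t: 3.4
eef_pos: [0.584, 0.0043, 0.0707]
tool_rot: [0.001, 0.019, 1.0, 0.0]
contact_force: [-0.1, -0.8, 7.4]
gripper_width: 0.247
grasp_force: 29.6
```

```bash
python3 - <<'E'
from h import *
cv2.imwrite("pics/s1.png",bot.read_camera("side")[120:320,220:460])
E
```

>>> nudge_tcp(
  motion=[0,0,-0.3,0,0,0,0,-0.4,0,0,0,0,-0.6,0,0,0,0,-0.6,0,0,0,0,-0.6,0,0,0,0,-0.2,0,0,0,0,0,0,0],
)

```text
t: 4.15
eef_pos: [0.5838, 0.0044, 0.2063]
tool_rot: [0.002, 0.019, 1.0, 0.0]
contact_force: [0.5, -0.5, -0.0]
gripper_width: 0.245
grasp_force: 29.4
```

```bash
python3 - <<'E'
from h import *
cv2.imwrite("pics/s2.png",bot.read_camera("side")[60:320,200:460])
delta((.511,.3045,.2))
E
```

```text
pos [0.5828 0.0044 0.2046] toolyaw -2.16 tilt 0.05 d_tool [0.0831 0.2972 0.0047] F [ 0.11  0.32 -1.28] w 0.24722274924281842 g 29.449092149734497 q7 1.52 t 4.2
```

View pics/s2.png

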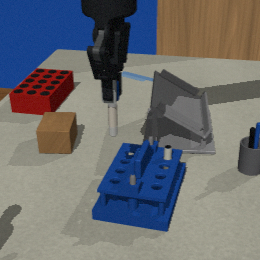

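The tube is out, hanging upright in the fingers. The plate is still seated and the vial is in place. Moving over the pot.

>>> nudge_tcp(
  motion=[0.166,0.594,0,0,0,0.166,0.594,0,0,0,0.166,0.594,0,0,0,0.166,0.594,0,0,0,0.166,0.594,0,0,0,0.166,0.594,0,0,0,0.166,0.594,0,0,0,0.166,0.594,0,0,0,0.166,0.594,0,0,0,0.166,0.594,0,0,0,0,0,0.6,0,0,0,0,0,0,0,0,0,0,0,0],
)

```text
t: 5.5
eef_pos: [0.5104, 0.3027, 0.1728]
tool_rot: [-0.002, 0.019, 1.0, -0.002]
contact_force: [0.2, -0.4, -0.6]
gripper_width: 0.241
grasp_force: 29.5
```

```bash
python3 - <<'E'
from h import *
cv2.imwrite("pics/s3.png",bot.read_camera("side")[240:480,200:440])
cv2.imwrite("pics/t3.png",bot.read_camera("top")[210:340,100:230])
a=cv2.imread("pics/s3.png");b=cv2.resize(cv2.imread("pics/t3.png"),(240,240));cv2.imwrite("pics/c3.png",cv2.resize(np.hstack([a,b]),None,fx=1.6,fy=1.6))
delta((.511,.3045,.073))
E
```

```text
pos [0.5118 0.3031 0.1746] toolyaw -2.27 tilt 0.03 d_tool [0.0009 0.0014 0.1016] F [0.29 0.2  0.88] w 0.24416265482993213 g 29.494823813438416 q7 0.96 t 5.6
```

View pics/c3.png

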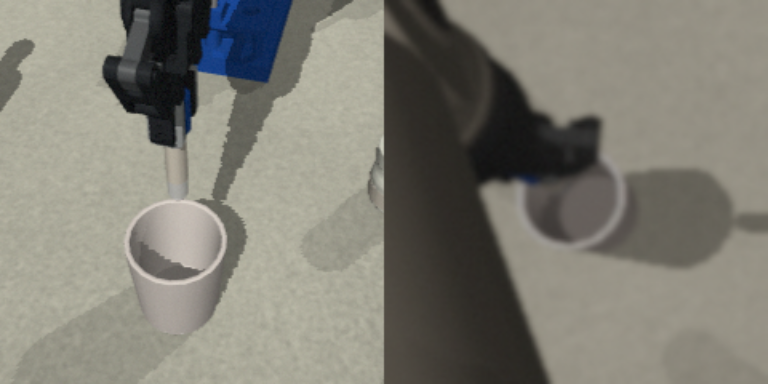

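The tube hangs centred over the pot (side crop ≈(176,195), above the rim centre), so I lower and release it.

>>> nudge_tcp(
  motion=[0.02,0.02,0.6,0,0,0,0,0.6,0,0,0,0,0.5,0,0,0,0,0.24,0,0,0,0,0.08,0,0,0,0,0,0,0,0,0,0,0,0.27,0,0,0,0,0.3,0,0,0,0,0.35,0,0,0,0,0.45,0,0,0,0,0.45,0,0,0,0,0.45,0,0,0,0,0.45,0,0,-0.4,0,0.45,0,0,-0.6,0,0.5,0,0,-0.6,0,0.7,0,0,-0.8,0,0.9,0,0,0,0,0.9],
)

```text
t: 7.4
eef_pos: [0.5132, 0.307, 0.1989]
tool_rot: [0.004, 0.019, 1.0, 0.003]
contact_force: [0.7, 0.1, -0.4]
gripper_width: 0.908
grasp_force: 0.0
```

```bash
python3 - <<'E'
from h import *
a=bot.read_camera("side")[300:480,220:400];cv2.imwrite("pics/s4.png",cv2.resize(a,(450,450)))
delta((.545,-.043,.20),-2.2)
E
```

```text
pos [0.5119 0.3063 0.1962] toolyaw -2.17 tilt 0.34 d_tool [-0.0464 -0.3478 -0.0049] F [ 0.19  0.13 -0.05] w 0.9010992822719399 g 0.0 q7 0.96 t 7.45
turn 0.0005
```

View pics/s4.png

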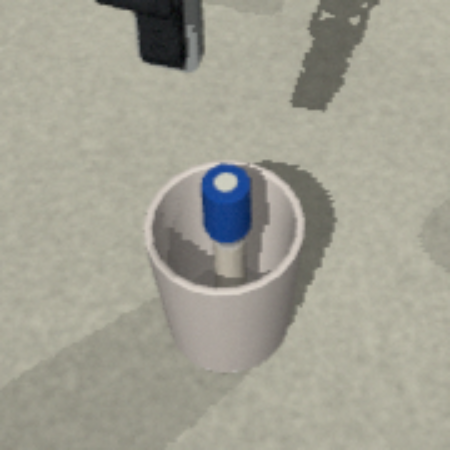

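The tube leans in the pot, cap at (226,185) in the crop. Next is the rib.

Scaled: -0.0348 m is -0.696, -0.0046 m is -0.092.

>>> nudge_tcp(
  motion=[-0.092,-0.696,0,0,0.92,-0.092,-0.696,0,0,0.92,-0.092,-0.696,0,0,0.92,-0.092,-0.696,0,0,0.92,-0.092,-0.696,0,0,0.92,-0.092,-0.696,0,0,0.92,-0.092,-0.696,0,0,0.92,-0.092,-0.696,0,0,0.92,-0.092,-0.696,0,0,0.92,-0.092,-0.696,0,0,0.92,0,0,0.6,0,0.92,0,0,0,0,0.92,0,0,0,0,0.92],
  grip_force=40,
)

```text
t: 8.75
eef_pos: [0.542, -0.0435, 0.1624]
tool_rot: [-0.002, 0.018, 1.0, 0.0]
contact_force: [-0.4, 0.3, -0.1]
gripper_width: 0.921
grasp_force: 0.0
```

```bash
python3 - <<'E'
from h import *
c=lambda x,y:(280+x/3.333,215+y/3.333)
for p in[(148,143),(265,145)]:print("rib end?",plane("top",*c(*p),.094))
delta((.545,-.043,.064),-2.2)
a=bot.read_camera("side")[100:300,250:450];b=bot.read_camera("top")[180:320,270:410]
cv2.imwrite("pics/c5.png",np.hstack([cv2.resize(a,(400,400)),cv2.resize(b,(400,400))]))
E
```

```text
rib end? [ 0.53651876 -0.01035454  0.094     ]
rib end? [ 0.5341033  -0.07788091  0.094     ]
pos [ 0.542  -0.0435  0.1624] toolyaw -2.12 tilt 0.18 d_tool [-0.0033  0.0006  0.0983] F [-0.43  0.26 -0.13] w 0.9208800641943299 g 0.0 q7 1.62 t 8.75
turn 0.0015
```

View pics/c5.png

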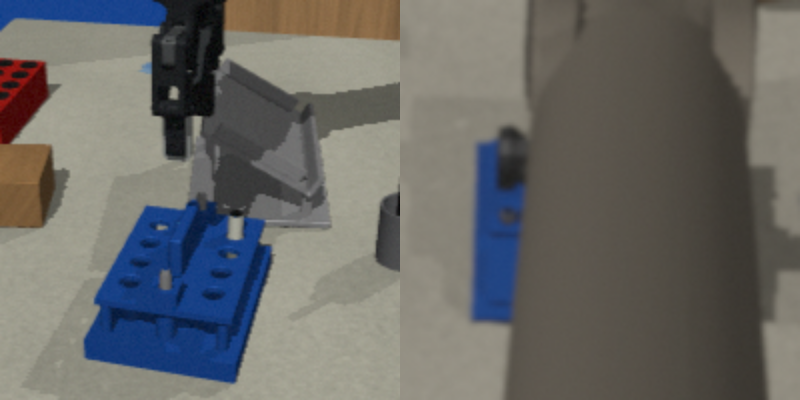

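The open fingers are above the rib, which spans top-view y ≈ -0.010 to -0.078 (centre -0.044), so they are centred within about 1 mm. Descending.

Scaled: 0.01 m is 0.2, 0.03 m is 0.6.

>>> nudge_tcp(
  motion=[-0.066,0,0.6,0,0.92,0,0,0.6,0,0.92,0,0,0.4,0,0.92,0,0,0.2,0,0.92,0,0,0.08,0,0.92,0,0,0.08,0,0.92,0,0,0,0,0.92],
)

```text
t: 9.55
eef_pos: [0.5469, -0.0442, 0.0659]
tool_rot: [0.001, 0.019, 1.0, 0.0]
contact_force: [0.3, -0.2, -0.4]
gripper_width: 0.916
grasp_force: 0.0
```

```bash
python3 - <<'E'
from h import *
p=np.array([.545,-.043,.094])+np.array([.0013,.035,0]);print(proj("side",p))
delta((.545,-.043,.064),-2.2)
a=bot.read_camera("side")[130:290,250:450];cv2.imwrite("pics/c6.png",cv2.resize(a,(800,600) if 0 else (700,560),interpolation=cv2.INTER_CUBIC))
E
```

```text
(np.float64(338.3818173753394), np.float64(219.57427482518986))
pos [ 0.5469 -0.0442  0.0659] toolyaw -2.15 tilt 0.06 d_tool [0.0019 0.0011 0.0019] F [ 0.27 -0.21 -0.37] w 0.916448022311861 g 0.0 q7 1.67 t 9.55
turn 0.0008
```

View pics/c6.png

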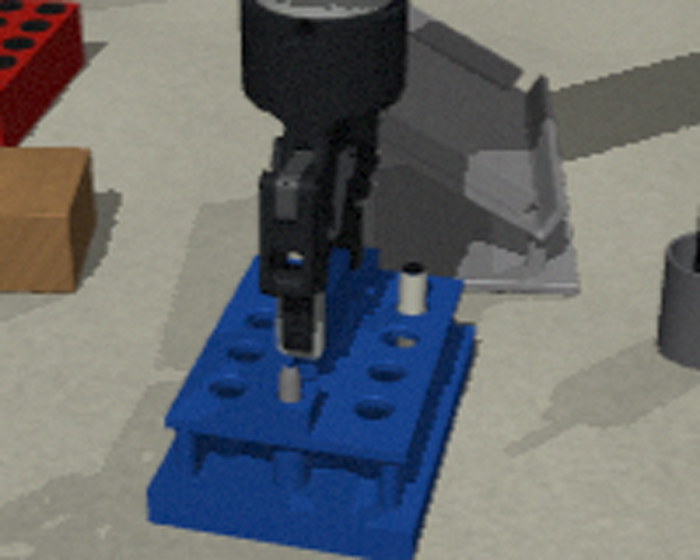

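The fingertips (crop ≈(300,355)) sit just inside the dowel, in line with the rib. Closing.

>>> nudge_tcp(
  motion=[0.02,0.01,0.04,0,0.92,0,0,0,0,0.88,0,0,0,0,0.85,0,0,0,0,0.83,0,0,0,0,0.8,0,0,0,0,0.8,0,0,0,0,0.7,0,0,0,0,0.7,0,0,0,0,0.7],
  grip_force=40,
)

```text
t: 10.5
eef_pos: [0.5456, -0.0433, 0.0639]
tool_rot: [0.0, 0.019, 1.0, 0.0]
contact_force: [-1.5, 1.3, 5.5]
gripper_width: 0.811
grasp_force: 44.7
```

Scaled: -0.004 m is -0.08.

>>> nudge_tcp(
  motion=[0,0,-0.08,0,0.7,0,0,-0.08,0,0.7,0,0,-0.08,0,0.7,0,0,-0.08,0,0.7,0,0,0,0,0.7],
)

```text
t: 11.0
eef_pos: [0.5455, -0.0434, 0.0799]
tool_rot: [0.0, 0.019, 1.0, 0.0]
contact_force: [-0.4, 2.9, -0.1]
gripper_width: 0.806
grasp_force: 46.6
```

```bash
python3 - <<'E'
from h import *
a=bot.read_camera("side")[130:290,250:450];cv2.imwrite("pics/c7.png",cv2.resize(a,(700,560),interpolation=cv2.INTER_CUBIC))
E
```

```text
(no output)
```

View pics/c7.png

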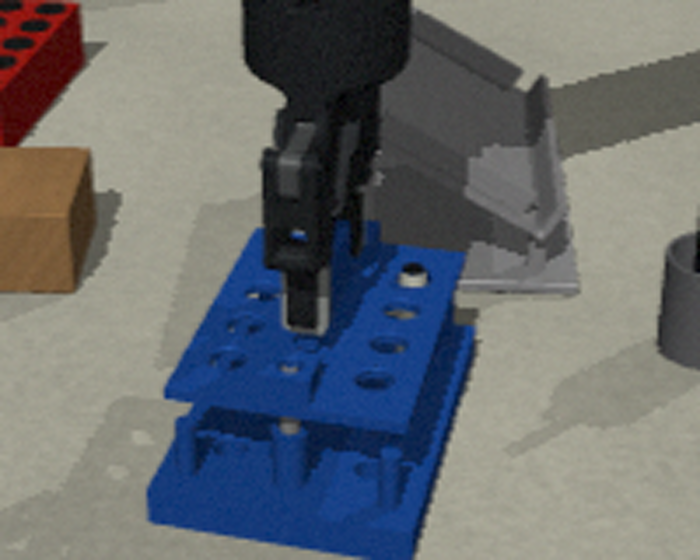

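The plate is up 16 mm and level, still over the dowels, and the vial stayed in its socket. All picture views are used, so the rest goes by numbers. Lifting on.

The rows are not in the units I measure in: shifts go in shares of 50 mm and turns go in units of 0.25 rad. I convert before sending: -0.01 m is -0.2, -0.015 m is -0.3.

>>> nudge_tcp(
  motion=[0,0,-0.12,0,0.7,0,0,-0.2,0,0.7,0,0,-0.2,0,0.7,0,0,-0.2,0,0.7,0,0,-0.3,0,0.7,0,0,-0.3,0,0.7,0,0,-0.3,0,0.7,0,0,-0.2,0,0.7,0,0,-0.08,0,0.7,0,0,0,0,0.7,0,0,0,0,0.7],
)

```text
t: 12.15
eef_pos: [0.5449, -0.0439, 0.1738]
tool_rot: [-0.0, 0.019, 1.0, -0.0]
contact_force: [0.1, 1.2, -2.5]
gripper_width: 0.813
grasp_force: 47.2
```

```bash
python3 - <<'E'
from h import *
delta((.5165,-.300,.175),7)
T=bot.read_camera("side");cv2.imwrite("pics/lift_s.png",T)
# where plate's corners should project if level (underside z=TCP-.014)
T=T.astype(int);m=(T[...,0]-T[...,2]>40)
o=bot.get_obs()["eef_pos"];y=np.radians(-2.2);R=np.array([[np.cos(y),-np.sin(y),0],[np.sin(y),np.cos(y),0],[0,0,1]])
c=blob(m,(200,80,460,300))[:,0]
for sx in(1,-1):
    p=proj("side",o*[1,1,0]+R@[sx*.058,.08,o[2]-.014]);d=np.linalg.norm(c-np.array(p),axis=1);print("near corner",sx,p,"nearest blue",c[d.argmin()],d.min())
E
```

```text
pos [ 0.5449 -0.0439  0.1738] toolyaw -2.17 tilt 0.06 d_tool [ 0.0187 -0.257  -0.0011] F [ 0.05  1.18 -2.46] w 0.813244036572681 g 47.17802166938782 q7 1.62 t 12.15
turn -0.16
near corner 1 (np.float64(294.6083034626562), np.float64(193.14366686596006)) nearest blue [297 111] 82.17847783034537
near corner -1 (np.float64(369.56485479701763), np.float64(202.090731421355)) nearest blue [324 112] 100.95789162174506
```

```bash
python3 - <<'E'
from h import *
T=cv2.imread("pics/lift_s.png").astype(int);m=(T[...,0]-T[...,2]>35)
c=blob(m,(240,150,430,225))[:,0]
print(c[c[:,0].argmin()],c[c[:,0].argmax()],c[c[:,1].argmax()],c[c[:,1].argmin()])
for col in (300,320,340,360): 
    v=c[c[:,0]==col][:,1];print(col,v.min(),v.max(),"level would be",193.14+(202.1-193.14)*(col-294.6)/75)
E
```

```text
[294 190] [386 155] [367 202] [322 150]
300 181 194 level would be 193.78511999999998
320 152 196 level would be 196.17445333333333
340 174 198 level would be 198.56378666666666
360 153 201 level would be 200.95311999999998
```

Scaled: -0.019 m is -0.38, -0.018 m is -0.36, -0.04 rad is -0.16.

>>> nudge_tcp(
  motion=[0,0,0,-0.16,0.7,0,0,0,-0.16,0.7,0,0,0,-0.16,0.7,0,0,0,-0.16,0.7,0.044,-0.194,0,0,0.7,0.088,-0.36,0,0,0.7,0.088,-0.38,0,0,0.7,0.088,-0.38,0,0,0.7,0.088,-0.38,0,0,0.7,0.088,-0.38,0,0,0.7,0.088,-0.38,0,0,0.7,0.088,-0.38,0,0,0.7,0.088,-0.38,0,0,0.7,0.088,-0.38,0,0,0.7,0.088,-0.38,0,0,0.7,0.088,-0.38,0,0,0.7,0.088,-0.36,0,0,0.7,0.088,-0.2,0,0,0.7,0,0,0,0,0.7,0,0,0,0,0.7],
)

```text
t: 14.2
eef_pos: [0.5161, -0.2944, 0.1739]
tool_rot: [-0.0, -0.061, 0.998, 0.0]
contact_force: [-0.6, 0.5, -1.0]
gripper_width: 0.81
grasp_force: 47.2
```

```bash
python3 - <<'E'
from h import *
delta((.5165,-.300,.122),7)
for n in("side","top"):cv2.imwrite(f"pics/ov_{n}.png",bot.read_camera(n))
T=cv2.imread("pics/ov_side.png").astype(int);m=(T[...,0]-T[...,2]>25);m[:150]=0
o=bot.get_obs()["eef_pos"];y=np.radians(7);R=np.array([[np.cos(y),-np.sin(y),0],[np.sin(y),np.cos(y),0],[0,0,1]])
for sx in(1,-1):
    for sy in (1,-1): print("corner",sx,sy,np.round(proj("side",o*[1,1,0]+R@[sx*.058,sy*.08,o[2]-.014]),1))
T=T[60:220];m=(T[...,0]-T[...,2]>25);m=m[:, :]
for col in range(350,430,8):
    v=np.where(m[:,col])[0]+60;print(col,v[v>90].min() if len(v[v>90]) else None,v.max() if len(v) else None)
E
```

```text
pos [ 0.5161 -0.2944  0.1739] toolyaw 6.97 tilt 0.05 d_tool [ 0.0003 -0.0056  0.0519] F [-0.63  0.47 -0.98] w 0.8099278293668548 g 47.16616988182068 q7 2.26 t 14.2
turn -0.0005
corner 1 1 [350.3 136.4]
corner 1 -1 [354.8 109.5]
corner -1 1 [411.1 137.8]
corner -1 -1 [407.5 110.4]
350 91 219
358 108 137
366 108 137
374 108 137
382 120 137
390 108 137
398 108 137
406 108 137
414 None None
422 None None
```

Scaled: 0.014 m is 0.28, -0.0056 m is -0.112.

>>> nudge_tcp(
  motion=[0,-0.112,0.2,0,0.7,0,0,0.28,0,0.7,0,0,0.28,0,0.7,0,0,0.2,0,0.7,0,0,0.08,0,0.7,0,0,0,0,0.7,0,0,0,0,0.7],
  grip_force=25,
)

```text
t: 15.0
eef_pos: [0.5173, -0.3006, 0.1225]
tool_rot: [0.0, -0.061, 0.998, -0.0]
contact_force: [0.0, 0.4, -1.7]
gripper_width: 0.809
grasp_force: 47.2
```

>>> nudge_tcp(
  motion=[0,0,0.04,0,0.7,0,0,0.04,0,0.7,0,0,0,0,0.7],
)

```text
t: 15.3
eef_pos: [0.5172, -0.3008, 0.1191]
tool_rot: [0.0, -0.061, 0.998, -0.0]
contact_force: [-2.2, 0.9, 4.6]
gripper_width: 0.808
grasp_force: 48.0
```

>>> nudge_tcp(
  motion=[0.02,0,0.04,0,0.7,0.02,0,0.04,0,0.7,0,0,0,0,0.7],
)

```text
t: 15.6
eef_pos: [0.5152, -0.3011, 0.1155]
tool_rot: [0.001, -0.061, 0.998, -0.0]
contact_force: [-3.4, 1.0, 8.0]
gripper_width: 0.807
grasp_force: 48.7
```

Scaled: 0.002 m is 0.04, 0.0015 m is 0.03.

>>> nudge_tcp(
  motion=[0.03,0,0.04,0,0.7,0.03,0,0.04,0,0.7,0.03,0,0.04,0,0.7,0,0,0,0,0.7],
)

```text
t: 16.0
eef_pos: [0.5121, -0.3015, 0.1097]
tool_rot: [0.002, -0.061, 0.998, -0.0]
contact_force: [0.6, 1.0, 5.3]
gripper_width: 0.806
grasp_force: 48.8
```

```bash
cat > tilt.py <<'E'
from h import *
T=bot.read_camera("side").astype(int);m=(T[...,0]-T[...,2]>25);m[:90]=0;m[230:]=0
for col in range(342,426,6):
    v=np.where(m[:,col])[0];print(col,v.max() if len(v) else None,end="; ")
o=bot.get_obs();print(o["eef_pos"].round(4),o["torque"].round(2))
E
python3 tilt.py
```

```text
342 229; 348 229; 354 229; 360 229; 366 163; 372 229; 378 229; 384 229; 390 168; 396 169; 402 170; 408 None; 414 None; 420 None; [ 0.5121 -0.3015  0.1097] [ 0.38 -0.31 -0.08]
```

The plate is pivoting as planned, about 10° so far. Continuing.

```bash
sed -i 's/m\[230:\]=0/m[215:]=0/' tilt.py
```

>>> nudge_tcp(
  motion=[0.02,0,0.04,0,0.7,0.02,0,0.04,0,0.7,0.02,0,0.04,0,0.7,0.02,0,0.04,0,0.7,0.016,0,0.04,0,0.7,0.014,0,0.04,0,0.7,0,0,0,0,0.7],
)

```text
t: 16.75
eef_pos: [0.5072, -0.3022, 0.0977]
tool_rot: [0.002, -0.061, 0.998, -0.001]
contact_force: [0.4, 0.8, 5.3]
gripper_width: 0.805
grasp_force: 49.6
```

```bash
python3 tilt.py
```

```text
342 140; 348 214; 354 214; 360 161; 366 163; 372 167; 378 214; 384 173; 390 175; 396 177; 402 179; 408 None; 414 None; 420 None; [ 0.5073 -0.3022  0.0978] [ 0.39 -0.59  0.04]
```

>>> nudge_tcp(
  motion=[0.01,0,0.04,0,0.7,0.01,0,0.04,0,0.7,0.01,0,0.04,0,0.7,0,0,0,0,0.7],
)

```text
t: 17.2
eef_pos: [0.5053, -0.3024, 0.0915]
tool_rot: [0.002, -0.061, 0.998, -0.001]
contact_force: [1.3, 0.4, 4.6]
gripper_width: 0.809
grasp_force: 49.8
```

```bash
python3 tilt.py
```

```text
342 140; 348 214; 354 214; 360 161; 366 163; 372 167; 378 214; 384 174; 390 177; 396 180; 402 181; 408 None; 414 None; 420 None; [ 0.5052 -0.3025  0.0915] [ 0.26 -0.55  0.03]
```

>>> nudge_tcp(
  motion=[0.006,0,0.03,0,0.7,0.006,0,0.03,0,0.7,0,0,0,0,0.7],
)

```text
t: 17.55
eef_pos: [0.504, -0.3026, 0.0882]
tool_rot: [0.001, -0.061, 0.998, -0.0]
contact_force: [-1.2, 1.2, 6.2]
gripper_width: 0.807
grasp_force: 50.0
```

>>> nudge_tcp(
  motion=[0.006,0,0.03,0,0.7,0,0,0,0,0.7],
)

```text
t: 17.75
eef_pos: [0.5036, -0.3027, 0.0866]
tool_rot: [0.001, -0.061, 0.998, -0.001]
contact_force: [0.2, 0.4, 4.9]
gripper_width: 0.808
grasp_force: 50.0
```

>>> nudge_tcp(
  motion=[0.006,0,0.03,0,0.7,0,0,0,0,0.7],
)

```text
t: 17.95
eef_pos: [0.5034, -0.3028, 0.0855]
tool_rot: [0.001, -0.061, 0.998, -0.0]
contact_force: [-2.0, 0.7, 7.9]
gripper_width: 0.803
grasp_force: 50.4
```

```bash
python3 tilt.py
```

```text
342 140; 348 214; 354 214; 360 161; 366 163; 372 167; 378 214; 384 174; 390 177; 396 180; 402 None; 408 None; 414 None; 420 None; [ 0.5034 -0.3027  0.0855] [ 0.4  -0.2   0.02]
```

>>> nudge_tcp(
  motion=[0.01,0,0.02,0,0.7,0.01,0,0.02,0,0.7,0,0,0,0,0.7],
)

```text
t: 18.3
eef_pos: [0.5034, -0.3028, 0.0853]
tool_rot: [0.002, -0.061, 0.998, -0.0]
contact_force: [-4.6, 4.5, 22.4]
gripper_width: 0.81
grasp_force: 51.9
```

>>> nudge_tcp(
  motion=[0.03,0,0.02,0,0.7,0.03,0,0.02,0,0.7,0,0,0,0,0.7],
)

```text
t: 18.6
eef_pos: [0.5032, -0.3031, 0.0851]
tool_rot: [0.005, -0.062, 0.998, -0.001]
contact_force: [0.1, 4.6, 31.0]
gripper_width: 0.81
grasp_force: 52.9
```

>>> nudge_tcp(
  motion=[0.03,0,0.018,0,0.7,0,0,0,0,0.7],
)

```text
t: 18.8
eef_pos: [0.5027, -0.3034, 0.0847]
tool_rot: [0.005, -0.062, 0.998, -0.001]
contact_force: [-0.5, 5.1, 33.1]
gripper_width: 0.807
grasp_force: 53.1
```

>>> nudge_tcp(
  motion=[0.03,0,0.018,0,0.7,0,0,0,0,0.7],
)

```text
t: 19.0
eef_pos: [0.4997, -0.3045, 0.0831]
tool_rot: [0.004, -0.061, 0.998, -0.002]
contact_force: [-1.5, 1.2, 25.6]
gripper_width: 0.807
grasp_force: 52.3
```

```bash
python3 tilt.py
```

```text
342 140; 348 214; 354 214; 360 161; 366 163; 372 167; 378 214; 384 174; 390 177; 396 180; 402 183; 408 None; 414 None; 420 None; [ 0.4994 -0.3046  0.0829] [1.35 0.05 0.36]
```

>>> nudge_tcp(
  motion=[0.01,0,-0.02,0,0.7,0,0,0,0,0.7],
)

```text
t: 19.25
eef_pos: [0.497, -0.3045, 0.0818]
tool_rot: [0.002, -0.061, 0.998, -0.001]
contact_force: [-0.8, -2.0, 13.1]
gripper_width: 0.809
grasp_force: 51.0
```

>>> nudge_tcp(
  motion=[0.03,0,0.012,0,0.7,0,0,0,0,0.7],
)

```text
t: 19.45
eef_pos: [0.4953, -0.3047, 0.0808]
tool_rot: [0.002, -0.061, 0.998, -0.001]
contact_force: [0.7, -0.5, 10.3]
gripper_width: 0.809
grasp_force: 50.5
```

>>> nudge_tcp(
  motion=[0.03,0,0.012,0,0.7,0,0,0,0,0.7],
)

```text
t: 19.65
eef_pos: [0.4944, -0.3048, 0.0803]
tool_rot: [0.002, -0.061, 0.998, -0.001]
contact_force: [1.3, -0.7, 9.7]
gripper_width: 0.806
grasp_force: 50.5
```

>>> nudge_tcp(
  motion=[0.03,0,0.012,0,0.7,0,0,0,0,0.7],
)

```text
t: 19.85
eef_pos: [0.4943, -0.3048, 0.0802]
tool_rot: [0.004, -0.062, 0.998, -0.002]
contact_force: [3.8, 0.2, 12.5]
gripper_width: 0.811
grasp_force: 50.7
```

```bash
python3 tilt.py
```

```text
342 140; 348 214; 354 214; 360 161; 366 163; 372 167; 378 214; 384 174; 390 177; 396 180; 402 189; 408 None; 414 None; 420 None; [ 0.4943 -0.3047  0.0802] [ 0.38 -1.06  0.15]
```

>>> nudge_tcp(
  motion=[0.03,0,0.01,0,0.7,0,0,0,0,0.7],
)

```text
t: 20.1
eef_pos: [0.4941, -0.3047, 0.0801]
tool_rot: [0.005, -0.062, 0.998, -0.002]
contact_force: [5.6, 1.4, 12.2]
gripper_width: 0.807
grasp_force: 50.8
```

>>> nudge_tcp(
  motion=[0.03,0,0.01,0,0.7,0,0,0,0,0.7],
)

```text
t: 20.3
eef_pos: [0.494, -0.3046, 0.08]
tool_rot: [0.006, -0.063, 0.998, -0.002]
contact_force: [7.8, 2.9, 13.0]
gripper_width: 0.809
grasp_force: 50.9
```

>>> nudge_tcp(
  motion=[0.03,0,0.01,0,0.7,0,0,0,0,0.7],
)

```text
t: 20.5
eef_pos: [0.4938, -0.3045, 0.0799]
tool_rot: [0.007, -0.064, 0.998, -0.002]
contact_force: [9.6, 3.6, 14.4]
gripper_width: 0.812
grasp_force: 51.0
```

```bash
python3 - <<'E'
from h import *
delta((.4943,-.3047,.0802),7)
for n in("side","top"):cv2.imwrite(f"pics/pl_{n}.png",bot.read_camera(n))
T=cv2.imread("pics/pl_side.png").astype(int);m=(T[...,0]-T[...,2]>25)
y=np.radians(7);c,s=np.cos(y),np.sin(y)
F=np.array([[c*.866,-s,-.5*c],[s*.866,c,-.5*s],[.5,0,.866]]);O=np.array([.5155,-.300,.072])
for sx in(1,-1):
    for sy in(1,-1):print(sx,sy,np.round(proj("side",O+F@[sx*.058,sy*.08,.006]),1),np.round(proj("top",O+F@[sx*.058,sy*.08,.006]),1))
E
```

```text
pos [ 0.4938 -0.3045  0.0799] toolyaw 7.28 tilt 0.8 d_tool [-0.0004 -0.0003 -0.0003] F [ 9.61  3.56 14.39] w 0.8116629662713515 g 51.00577712059021 q7 2.34 t 20.5
turn 0.0049
1 1 [356.4 160.8] [431.3 246.5]
1 -1 [360.  131.7] [513.4 235.1]
-1 1 [404.7 188.2] [434.9 302. ]
-1 -1 [402.2 156.2] [514.4 290.8]
```

>>> nudge_tcp(
  motion=[-0.03,0,-0.02,0,0.7,-0.03,0,-0.02,0,0.7,0,0,0,0,0.7,0,0,0,0,0.82,0,0,0,0,0.84,0,0,0,0,0.87,0,0,0,0,0.9,0,0,0,0,0.9,0,0,0,0,0.9,0,0,0,0,0.9],
)

```text
t: 21.6
eef_pos: [0.4889, -0.3039, 0.0781]
tool_rot: [-0.0, -0.061, 0.998, 0.0]
contact_force: [-0.1, 0.4, 0.1]
gripper_width: 0.9
grasp_force: 0.0
```

```bash
python3 tilt.py
```

```text
342 140; 348 214; 354 214; 360 161; 366 163; 372 167; 378 214; 384 174; 390 177; 396 180; 402 189; 408 None; 414 None; 420 None; [ 0.489  -0.3039  0.0782] [-0.04  0.05  0.02]
```

Released, zero force, and the plate outline is unchanged. Retreat straight up, then to a clear spot, and measure.

>>> nudge_tcp(
  motion=[0,0,-0.1,0,0.9,0,0,-0.2,0,0.9,0,0,-0.4,0,0.9,0,0,-0.6,0,0.9,0,0,-0.8,0,0.9,0,0,-0.8,0,0.9,0,0.8,-0.4,0,0.9,0,1,0,0,0.9,0,1,0,0,0.9,0,1,0,0,0.9,0,1,0,0,0.9,0,1,0,0,0.9,0,1,0,0,0.9,0,1,0,0,0.9,0,1,0,0,0.9,0,1,0,0,0.9,0,1,0,0,0.9,0,0,0,0,0.9],
)

```text
t: 23.45
eef_pos: [0.4215, 0.2394, 0.2444]
tool_rot: [0.001, -0.066, 0.998, 0.002]
contact_force: [-0.1, 0.1, -0.4]
gripper_width: 0.902
grasp_force: 0.0
```

```bash
cat > chk.py <<'E'
from h import *
np.set_printoptions(precision=4,suppress=True)
T=bot.read_camera("top");S=bot.read_camera("side");cv2.imwrite("pics/e_top.png",T);cv2.imwrite("pics/e_side.png",S)
T=T.astype(int);S=S.astype(int)
y=np.radians(7);c,s=np.cos(y),np.sin(y)
F=np.array([[c*.866,-s,-.5*c],[s*.866,c,-.5*s],[.5,0,.866]]);O=np.array([.5155,-.300,.072])
cc=blob(T[...,0]-T[...,2]>25,(405,215,540,325));r=cv2.minAreaRect(cc);b=cv2.boxPoints(r);print("plate top",r)
def onface(u,v,h=.006):
    o,d=ray("top",u,v);n=F[:,2];return F.T@(o+d*((O+h*n-o)@n)/(d@n)-O)
for p in b:print(p,"face",onface(*p))
print("centre",np.mean([onface(*p) for p in b],0))
cs=blob(S[...,0]-S[...,2]>25,(335,90,430,215))[:,0];a=cv2.approxPolyDP(cs,4,True)[:,0];print("side outline",a.tolist())
for sx in(1,-1):
    for sy in(1,-1):print(sx,sy,np.round(proj("side",O+F@[sx*.058,sy*.08,.006]),1))
cb=blob(T[...,0]-T[...,2]>40,(270,205,400,310));print("base",cv2.minAreaRect(cb))
v=S[185:225,355:380].sum(2);w=np.argwhere(v>420);print("vial bright px",len(w),w.mean(0)[::-1]+[355,185] if len(w) else "")
E
python3 chk.py
```

```text
plate top ((474.83306884765625, 269.6884765625), (56.75962448120117, 87.2778549194336), 81.34745788574219)
[427.4213 248.1968] face [0.0556 0.0876 0.006 ]
[513.7058 235.0665] face [ 0.0579 -0.0806  0.006 ]
[522.2449 291.1802] face [-0.0612 -0.0958  0.006 ]
[435.9603 304.3104] face [-0.0632  0.0781  0.006 ]
centre [-0.0027 -0.0026  0.006 ]
side outline [[360, 132], [356, 163], [362, 161], [399, 181], [400, 157], [392, 140], [375, 141]]
1 1 [356.4 160.8]
1 -1 [360.  131.7]
-1 1 [404.7 188.2]
-1 -1 [402.2 156.2]
base ((340.3589172363281, 261.5664978027344), (89.60367584228516, 62.122737884521484), 1.3322198390960693)
vial bright px 115 [365.8174 215.5739]
```

```bash
python3 - <<'E'
exec(open("chk.py").read().split("cc=blob")[0].replace('bot.read_camera("top")','cv2.imread("pics/e_top.png")').replace('bot.read_camera("side")','cv2.imread("pics/e_side.png")'))
def onface(u,v,h=.006):
    o,d=ray("top",u,v);n=F[:,2];return F.T@(o+d*((O+h*n-o)@n)/(d@n)-O)
print("face end",onface(421.7,243.8,0),onface(518.3,229.8,0),"(x should be .065, y +-.096)")
m=(T[...,0]-T[...,2]>25)
for col in range(440,512,10):
    v=np.where(m[215:325,col])[0]+215; print(col,onface(col,v.min()-.5)[0].round(4),onface(col,v.max()+.5)[0].round(4))
for row in range(252,292,8):
    u=np.where(m[row,405:540])[0]+405; print(row,u.min(),u.max(),onface(u.min()-.5,row)[1].round(4),onface(u.max()+.5,row)[1].round(4))
E
```

```text
face end [0.0639 0.0967 0.    ] [ 0.0652 -0.0921  0.    ] (x should be .065, y +-.096)
440 0.0555 -0.0627
450 0.0567 -0.0636
460 0.0559 -0.0623
470 0.0572 -0.0632
480 0.0564 -0.0619
490 0.0576 -0.0607
500 0.0568 -0.0616
510 0.0581 -0.0603
252 432 515 0.0803 -0.0835
260 433 515 0.0793 -0.0832
268 433 517 0.0803 -0.0869
276 434 515 0.0794 -0.0827
284 434 515 0.0804 -0.0824
```

```bash
python3 -c "
from station import bot
print(bot.hand_in())"
```

```text
the job is handed in; nothing more can be done
None
```

The job is handed in, though the judge returned no verdict: by my camera and force readings the tube leans in the pot, the plate lies flat on the drying stand against the ledge and between the rails (about 1–2 mm off home), and the vial and base look unmoved.

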